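# Release the ratchet stop of the spice tray and push it back

### The job

The ratchet stop of the spice tray is shut against the row of jars. With closed fingertips press the red release button fully down, so that it stays down, then push the grey sliding stop along its steel bar, away from the jars, all the way back to the end of the bar. Do not lift anything, and leave the two jars, the pepper shaker, the mug and the candle standing where they are.

Things in the scene. Friction and masses are not known exactly. Their poses are not given: they have to be found in the camera images.
- tray: Pale wood tray, fixed, 136 (x) x 340 (y) mm, floor 8 mm thick; origin on the worktop amid its length. Its y runs along the bar, x from bar (robot's side) to jars; z up. Toothed steel bar 14 mm square at x = -45 mm, top 36 mm high, between end posts (up to 46 mm, inner faces y = +-149). The jars stand at x = 30 mm, between end fence (y = 160, 70 mm high) and jaw plate. Space above the bar is free.
- stop_slide (a joint): Grey sliding stop, m: 0 = shut (start), grows toward tray -y, 0.100 = fully back at its end stop. Carriage on the bar: 46 (x) x 60 (y) mm, 14 to 75 mm above the worktop, at 0 spanning tray y -42 to +18. A 9 mm jaw plate, 71 mm high, crosses the jar lane at its +y edge. Release up: locked by a pawl in the teeth (1 mm play); down: slides with about 2 N friction, stays where left.
- push_face (a point): Point on the carriage's flat face that looks toward tray +y, the face to push on, toward tray -y: middle of its width, 58 mm above the worktop (face 46 mm wide, up to 75 mm high; clear above the bar from 36 mm up). Moves with the stop; axes as the tray's.
- release (a joint): Red release button on top of the carriage, m: 0 = up (locked), 0.010 = fully down. Starts 0 to 2 mm down. Frees the stop from about 7 mm down on; no return spring, resists with about 2.5 N and stays where it is left. Only fully down counts (over 8 mm).
- release_top (a point): Middle of the red button's top face; button 29 mm in diameter, its top 89 mm above the worktop when up and 79 mm when fully down (then still 4 mm above the carriage's top). Press straight down. Moves with the button and the stop.
- jar_white: Glass spice jar with a white lid, 44 mm in diameter, 85 mm tall. Origin at the centre of its underside, z axis up along it. It stands in the tray's lane (floor 8 mm above the worktop), in a row with two others whose order varies. 
- jar_green: Glass spice jar with a green lid, 44 mm in diameter, 85 mm tall. Origin at the centre of its underside, z axis up along it. It stands in the tray's lane (floor 8 mm above the worktop), in a row with two others whose order varies. 
- pepper: Glass pepper shaker with a grey top, 44 mm in diameter, 90 mm tall. Origin at the centre of its underside, z axis up along it. It stands in the tray's lane (floor 8 mm above the worktop), in a row with two others whose order varies. 
- mug: White mug, 92 x 127 x 95 mm with its handle (toward its own -y), standing on the worktop left of the tray. Origin at the centre of its underside.
- candle: Thick green candle, 52 mm in diameter, 144 mm tall, standing on the worktop right of the tray. Origin at the centre of its underside.

How it is judged:
By the outcome, as a careful person would: the job done as asked, in the order asked, and still so for the second after the job is handed in, with the robot touching nothing.
It also fails if it takes over 38 s, if anything falls off the work surface, if the arm or the gripper's body presses on something with over 40 N, if the wrist force passes 120 N, or if a joint passes its speed limit or range.

### The arm

A 6-joint arm with a two-finger parallel gripper is mounted at the origin on a cart in front of the work surface, level with it; the furniture and walls round the work are solid. World frame = base frame: x ahead of the robot, y to its left, z up, the work surface at z = 0. Lengths are in m, angles in rad, forces in N, time in s.
With the tool pointing down it reaches from about 0.275 to 0.85 m from the base axis. Payload 5.2 kg.
Tool frame: the origin (TCP) lies at the very end of the fingers, on their centre line; the grasp point (between the pads) lies 19 mm behind it; x points along the fingers, y is the direction in which the jaws open and shut, and the axes are right-handed (so a half turn about x gives the same grasp; the last joint's range is limited). The gripper opens to 85 mm and grips with 20 to 120 N. Pads are 22 mm wide; open, the fingers measure 114 mm over their backs; the gripper's body (76 mm by 85 mm) begins 54 mm behind the grasp point. The pads swing forward as they close: fully open they stand 13 mm farther back than shut.
Start: joints at [0.933, 0.259, 1.535, -0, 1.348, -0.203], TCP at [0.232, 0.499, 0.231] pointing down, gripper open.
Joint ranges: [-3.14, 3.14], [-0.91, 2.08], [0.19, 2.58], [-1.22, 4.36], [0.22, 2.71], [-3.12, 3.12]. Speed limits (rad/s): [2.57, 2.57, 3.14, 3.14, 3.14, 3.14].

### API

Orientations are given as a unit quaternion [w, x, y, z].
In Python, from cell import manip gives the robot as it stands.
- The arm moves only by the tool move_arm, never from a script. Its argument "targets" is a list of rows, each a list of 3 entries, a list of its own where there are three numbers: the shift along the tool's x, y, z in m, then the turn, a rotation vector about the tool's x, y, z in rad, then the gripper's target within -1 to 1 (shut at 1, half-way at 0, fully open at -1). A call has 1 to 8 rows; each row shifts and turns the commanded pose from where the row before left it, along the tool's axes as they then stand; what a row does not reach is not made up. A row lasts 1/8 s, in which the tool goes at most 62.5 mm and 10.7 degrees, less where a joint would pass 70% of its speed; a pose out of reach is approached as far as the arm can. A call is refused whole if a number of a shift passes 0.0625 or a number of a turn 0.188, either way. A call with a gripper value outside its range is refused whole. The fingers move at their own pace and stop on an object; the grip force is fixed at half the most. Time passes only in rows, so rows that do not move let the fingers close. It gives the time, the measured TCP pose, the force and the opening at its end, in the units of the state.
- manip.get_state(): the state, without advancing time (a new reading comes with each control period).
- manip.capture(name): name is "side" or "top"; returns (picture, depth): 480x640x3 uint8, blue, green, red; 480x640 float32, m along the optical axis (not along the pixel's ray), 0 where there is no reading.
- manip.calibration(name): a dict with "fx", "fy", "cx", "cy" (pixels), "rvec" (rotation vector, rad) and "tvec" (3), from world to camera coordinates, as OpenCV has them. Camera axes: x right, y down, z forward; pixel columns grow to the right and rows downward; lengths in m; the calibration is good to about 2 mm. A picture is of the moment at which its call begins. calibration takes no time and is no camera call.
- manip.finish_job(): hands the job in, once; it reports no verdict.
The state is a dict: "time": time; "joint_pos": joint angles; "joint_vel": joint speeds; "tau": joint torques, N m; "eef_pos": TCP position; "ee_rot": TCP orientation; "ft_force": force on the tool from outside, world axes, zero at the start; "moment": the same for the moment, N m; "opening": finger opening in m.
Only numpy, scipy, OpenCV 4.12 (cv2) and the standard library are available. Lean on these libraries where they do the work, as an engineer would, in place of code of your own. Each camera call takes 0.05 s, during which the arm holds its last target.

## Working session

There is one attempt and no reset: what is moved stays moved. The work goes in short steps, Python scripts to look and compute and a tool call to move; the robot and the scene stay as the last step left them, time stands still between calls to the robot, and variables do not carry over. Pictures are saved under pics/ and viewed, and the job is handed in when it is done.

Besides the shell and the picture viewer there is one more tool, called after "Emit:" as name(argument=value, ...) on one line, values as JSON. move_arm: Moves the arm, as the interface text tells. Its arguments: {"type":"object","properties":{"targets":{"type":"array"}},"required":["targets"]}

```bash
mkdir -p pics; ls
python3 - <<'E'
from cell import manip
import cv2,numpy as np
s=manip.get_state(); print(s)
for n in("side","top"):
    p,d=manip.capture(n); cv2.imwrite(f"pics/{n}0.png",p); np.save(f"pics/{n}0.npy",d); print(n,manip.calibration(n))
E
```

```text
pics
{'time': 0.0, 'joint_pos': array([ 9.33189057e-01,  2.59337702e-01,  1.53605787e+00,  1.13037670e-05,
        1.34799623e+00, -2.02789613e-01]), 'joint_vel': array([-0.00014607, -0.00022682, -0.00026315,  0.00027834,  0.00090081,
       -0.00069676]), 'tau': array([-6.33970212e-04, -4.46032941e+01, -2.90564632e+01, -3.33548014e-04,
        1.16723389e-02,  8.21920793e-06]), 'eef_pos': array([0.23134327, 0.49841441, 0.23048766]), 'ee_rot': array([ 0.69019772,  0.15194469,  0.69072381, -0.15310303]), 'ft_force': array([-0.62540564, -0.04368728, -0.49925392]), 'moment': array([ 0.03082601, -0.00306613, -0.00245901]), 'opening': 0.08535382169029593}
side {'fx': 624.2196781634833, 'fy': 624.2196781634833, 'cx': 318.1041920391088, 'cy': 236.74085668060152, 'rvec': array([ 0.67656589, -2.56856274,  1.25982642]), 'tvec': array([0.48082501, 0.20778554, 1.46336978])}
top {'fx': 563.1677904536906, 'fy': 563.1677904536906, 'cx': 325.4908530445825, 'cy': 240.73520781468795, 'rvec': array([ 2.19418542, -2.13116374,  0.15653434]), 'tvec': array([0.00856551, 0.5358928 , 1.33153925])}
```

View pics/top0.png

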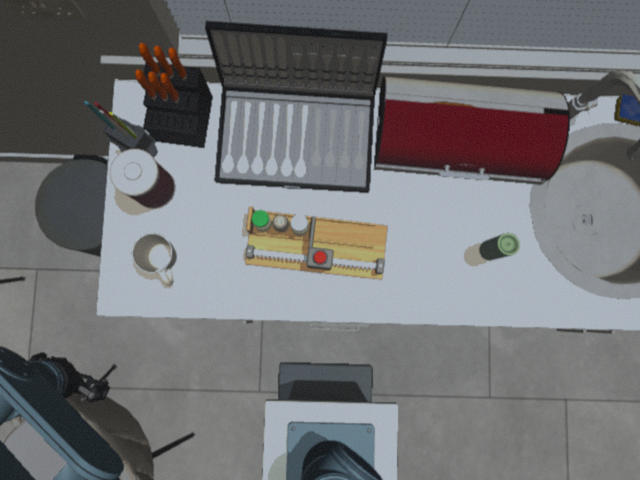

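View pics/side0.png

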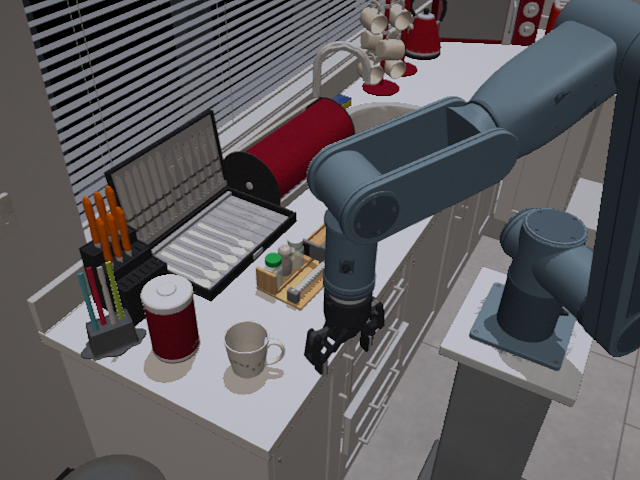

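The top view shows the tray at about (245–387, 208–279), with the red button near (320,257) and the bar from (250,252) to (380,266). The mug is at (155,255) and the candle at (505,245). I'll zoom in and measure.

```bash
cat > h.py <<'E'
import cv2,numpy as np
from cell import manip
def cal(n):
    c=manip.calibration(n); R=cv2.Rodrigues(c["rvec"])[0]; K=np.array([[c["fx"],0,c["cx"]],[0,c["fy"],c["cy"]],[0,0,1]]); return K,R,c["tvec"],c["rvec"]
def world(n,u,v,d):
    K,R,t,_=cal(n); p=np.linalg.inv(K)@np.stack([u*d,v*d,d]).reshape(3,-1); return (R.T@(p-t[:,None])).T
def atz(n,u,v,z):
    K,R,t,_=cal(n); r=R.T@np.linalg.inv(K)@np.array([u,v,1.]); c=-R.T@t; return c+r*(z-c[2])/r[2]
def proj(n,P):
    K,R,t,rv=cal(n); return cv2.projectPoints(np.array(P,float).reshape(-1,3),rv,t,K,None)[0][:,0]
E
python3 - <<'E'
from h import *
p=cv2.imread("pics/top0.png"); d=np.load("pics/top0.npy")
c=p[195:295,235:400]; cv2.imwrite("pics/topz.png",cv2.resize(c,None,fx=4.8,fy=4.8,interpolation=cv2.INTER_CUBIC))
b,g,r=[p[...,i].astype(int) for i in range(3)]
m=(r>150)&(g<80)&(b<80); m[:,:235]=0;m[:,400:]=0;m[:200]=0;m[290:]=0
v,u=np.nonzero(m); print(len(u),u.mean(),v.mean(),u.min(),u.max(),v.min(),v.max())
W=world("top",u.astype(float),v.astype(float),d[v,u].astype(float)); print(np.median(W,0)); print(atz("top",u.mean(),v.mean(),.088))
V,U=np.mgrid[195:295,235:400]; W=world("top",U.ravel().astype(float),V.ravel().astype(float),d[195:295,235:400].ravel().astype(float)).reshape(100,165,3)
z=W[...,2]; print(np.median(z[:8]),np.median(z[-6:]))
m=(z>0.004)&(z<.2)
cv2.imwrite("pics/topzz.png",cv2.resize(np.clip(z*2500,0,255).astype(np.uint8),None,fx=4.8,fy=4.8,interpolation=cv2.INTER_NEAREST))
# tray mask -> rect
Q=W[m][:,:2].astype(np.float32); print(cv2.minAreaRect(Q))
E
```

```text
98 319.8265306122449 256.6938775510204 315 325 251 262
[0.49000286 0.03682456 0.0895525 ]
[0.49076779 0.03706181 0.088     ]
0.0003807042182212341 0.00029213774958099096
((0.5308122634887695, 0.04365155100822449), (0.24742580950260162, 0.40864747762680054), 1.6446620225906372)
```

View pics/topz.png

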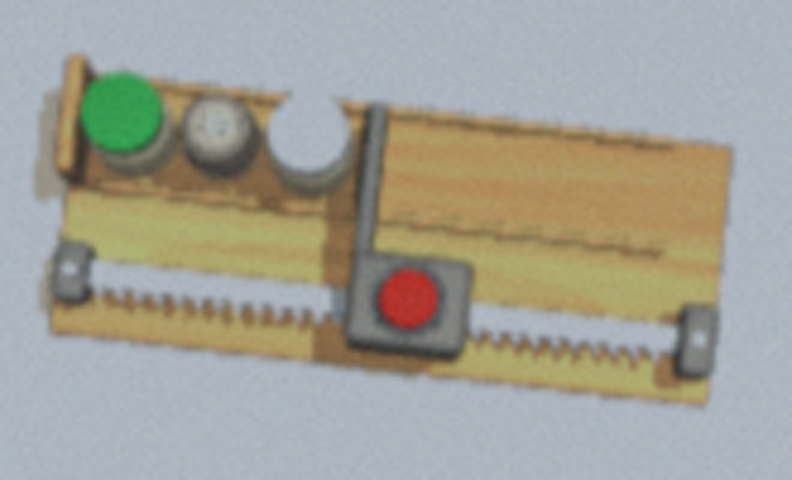

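View pics/topzz.png

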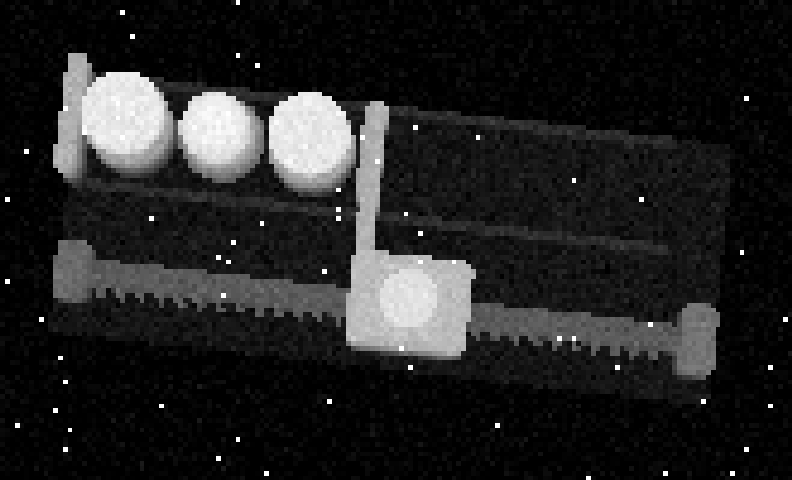

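```bash
cat >> h.py <<'E'
def solve():
    from scipy.optimize import least_squares
    T=[(.068,-.17,.008,732,147),(-.068,-.17,.008,707,404),(-.068,.17,.008,50,332),
       (-.045,.157,.046,72,271),(-.045,-.157,.046,699,340),
       (-.022,-.042,.075,473,262),(-.068,-.042,.075,465,357),(-.068,.018,.075,347,345),(-.045,-.012,.088,408,298)]
    T=np.array(T); px=(T[:,3:]+.5)/4.8-.5+[235,195]
    def tf(q,P): c,s=np.cos(q[2]),np.sin(q[2]); return np.c_[q[0]+c*P[:,0]-s*P[:,1],q[1]+s*P[:,0]+c*P[:,1],P[:,2]]
    f=lambda q:(proj("top",tf(q,T[:,:3]))-px).ravel()
    r=least_squares(f,[.53,.04,0.]); return r.x,r.fun.reshape(-1,2),tf
E
python3 - <<'E'
from h import *
q,res,tf=solve(); print(q,np.degrees(q[2])); print(res.round(1))
print(tf(q,np.array([[-.045,-.012,.089],[-.045,.018,.058],[-.045,-.082,.058],[.03,.09,0.09]])))
s=manip.get_state(); from scipy.spatial.transform import Rotation as Ro
w=s['ee_rot']; print(Ro.from_quat(w[[1,2,3,0]]).as_matrix().round(3))
d=np.load("pics/top0.npy"); z=[];
V,U=np.mgrid[252:262,316:325]; W=world("top",U.ravel().astype(float),V.ravel().astype(float),d[V,U].ravel().astype(float)); print(np.median(W[:,2]))
# overlay in side
p=cv2.imread("pics/side0.png")
P=tf(q,np.array([[.068,.17,.008],[.068,-.17,.008],[-.068,-.17,.008],[-.068,.17,.008],[-.045,-.012,.089],[-.068,.018,.075],[-.022,.018,.075],[-.045,.157,.046]]))
for a,b in proj("side",P): cv2.circle(p,(int(a),int(b)),1,(255,0,255),-1)
cv2.imwrite("pics/so.png",cv2.resize(p[220:330,240:380],None,fx=5,fy=5))
E
```

```text
[ 0.53380225  0.04518401 -0.08395741] -4.810405002211981
[[ 0.7 -2. ]
 [ 0.5 -1.2]
 [-0.2 -1.8]
 [-0.1  0.6]
 [-0.4  1. ]
 [ 0.4  1. ]
 [-0.1  0.6]
 [-1.   0.3]
 [ 0.2  1.2]]
[[ 0.48795445  0.03699993  0.089     ]
 [ 0.49047021  0.06689426  0.058     ]
 [ 0.48208433 -0.03275351  0.058     ]
 [ 0.57124387  0.13235124  0.09      ]]
[[-0.001  0.421  0.907]
 [-0.001  0.907 -0.421]
 [-1.    -0.002 -0.   ]]
0.08964460578077209
```

View pics/so.png

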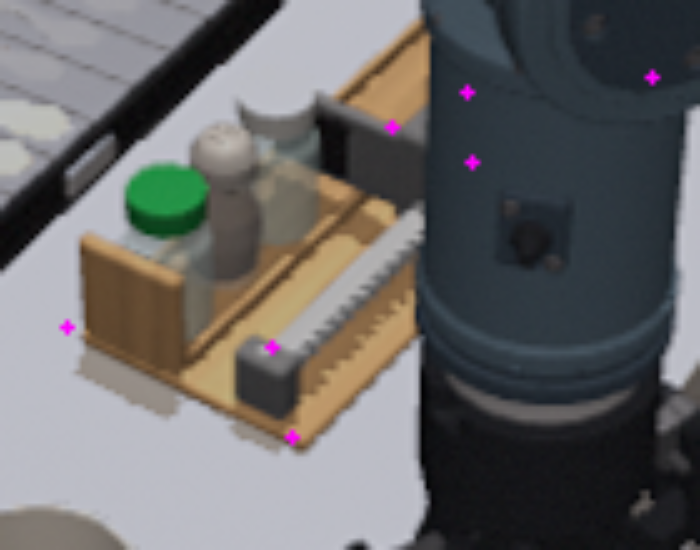

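The button centre is near (0.491, 0.037) at z≈0.089, and tray yaw is about −4.8°. I'll shut the fingers and travel over at the current height.

Emit:
move_arm(targets=[[[0,-0.031,0.043],[0,0,0],1],[[0,-0.031,0.043],[0,0,0],1],[[0,-0.031,0.043],[0,0,0],1],[[0,-0.031,0.043],[0,0,0],1],[[0,-0.031,0.043],[0,0,0],1],[[0,-0.031,0.043],[0,0,0],1],[[0,-0.031,0.043],[0,0,0],1],[[0,-0.031,0.043],[0,0,0],1]])

```text
time: 1.1
eef_pos: [0.4396, 0.1274, 0.2311]
ee_rot: [0.69, 0.153, 0.691, -0.153]
ft_force: [0.9, 0.7, -0.8]
opening: -0.0001
```

Emit:
move_arm(targets=[[[0,0,0],[0.175,0,0],1],[[0,0,0],[0.175,0,0],1],[[0,0,0],[0.175,0,0],1],[[0,0,0],[0.175,0,0],1],[[0,0,0],[0.175,0,0],1],[[0,0,0],[0.175,0,0],1],[[0,0,0],[0.173,0,0],1],[[0,0,0],[0,0,0],1]])

```text
time: 2.1
eef_pos: [0.4389, 0.129, 0.231]
ee_rot: [-0.478, -0.521, -0.478, 0.521]
ft_force: [0.2, -0.1, 0.9]
opening: -0.0
```

```bash
cat >> h.py <<'E'
from scipy.spatial.transform import Rotation as Ro
def delta(tgt,yaw=-0.084):
    s=manip.get_state(); w=s['ee_rot']; R=Ro.from_quat(w[[1,2,3,0]]).as_matrix()
    c,n=np.cos(yaw),np.sin(yaw); G=np.c_[[0,0,-1],[c,n,0],[n,-c,0]]
    print("t",s['time'],"pos",s['eef_pos'].round(4),"f",s['ft_force'].round(2),"open",s['opening'])
    print("shift",(R.T@(np.array(tgt)-s['eef_pos'])).round(4),"turn",Ro.from_matrix(R.T@G).as_rotvec().round(3))
E
python3 -c "
from h import *
delta([.4905,.037,.12])"
```

```text
t 2.1 pos [0.4389 0.129  0.231 ] f [ 0.2  -0.05  0.95] open -1.3152437672575057e-05
shift [0.111  0.0593 0.0873] turn [-0.001  0.     0.001]
```

Emit:
move_arm(targets=[[[0,0.02,0.029],[0,0,0],1],[[0,0.02,0.029],[0,0,0],1],[[0,0.0193,0.0293],[0,0,0],1],[[0.035,0,0],[0,0,0],1],[[0.035,0,0],[0,0,0],1],[[0.035,0,0],[0,0,0],1],[[0,0,0],[0,0,0],1]])

```text
time: 2.98
eef_pos: [0.4883, 0.0372, 0.1239]
ee_rot: [-0.477, -0.519, -0.48, 0.522]
ft_force: [0.4, -1.1, 1.0]
opening: 0.0004
```

Run:
```python
from h import *
p,d=manip.capture("side"); cv2.imwrite("pics/s1.png",cv2.resize(p[180:330,230:430],None,fx=4,fy=4))
p,d=manip.capture("top"); cv2.imwrite("pics/t1.png",cv2.resize(p[195:295,235:400],None,fx=4.8,fy=4.8))
delta([.4905,.037,.089])
```

```text
t 3.075 pos [0.4911 0.0369 0.127 ] f [ 0.44 -0.67  0.54] open -0.0004185998332898665
shift [ 0.038  -0.0006 -0.0001] turn [-0.001  0.    -0.   ]
```

View pics/s1.png

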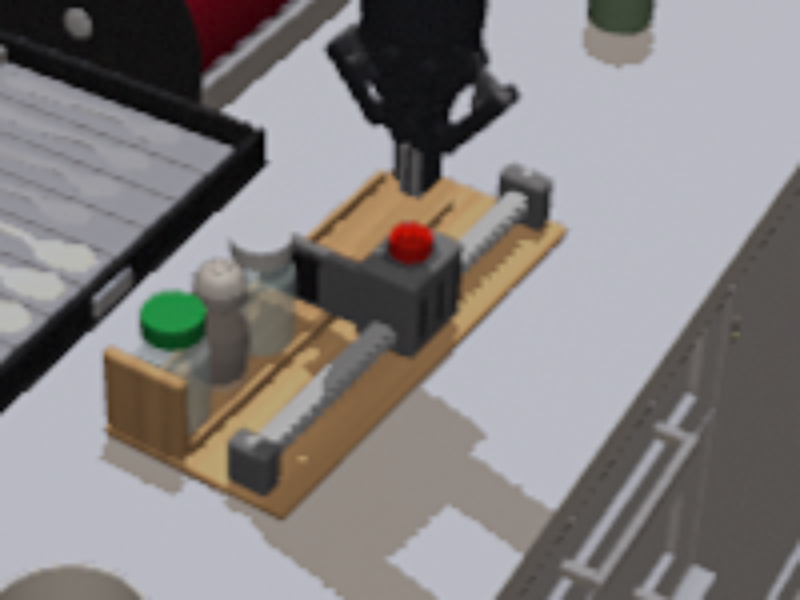

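View pics/t1.png

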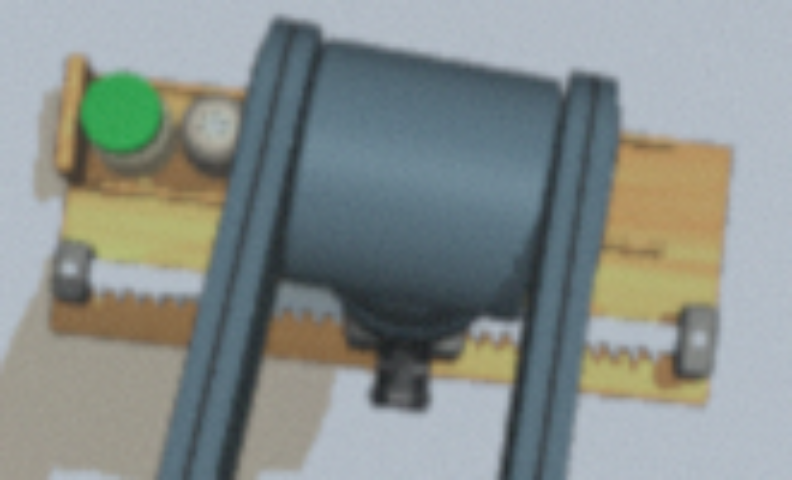

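The side view shows the shut fingertips at (415,190), directly above the button at (410,240). The jars are undisturbed. I'll press next.

Emit:
move_arm(targets=[[[0.02,0,0],[0,0,0],1],[[0.01,0,0],[0,0,0],1],[[0.005,0,0],[0,0,0],1],[[0.003,0,0],[0,0,0],1],[[0.003,0,0],[0,0,0],1],[[0.003,0,0],[0,0,0],1],[[0.002,0,0],[0,0,0],1],[[0,0,0],[0,0,0],1]])

```text
time: 4.08
eef_pos: [0.4909, 0.0369, 0.0802]
ee_rot: [0.478, 0.521, 0.478, -0.521]
ft_force: [-0.1, 0.8, 0.1]
opening: 0.0001
```

Emit:
move_arm(targets=[[[0.001,0,0],[0,0,0],1],[[0.001,0,0],[0,0,0],1],[[0,0,0],[0,0,0],1]])

```text
time: 4.45
eef_pos: [0.4909, 0.0369, 0.0786]
ee_rot: [0.478, 0.521, 0.478, -0.521]
ft_force: [0.3, -0.2, 4.9]
opening: 0.0002
```

Emit:
move_arm(targets=[[[0.001,0,0],[0,0,0],1],[[0.001,0,0],[0,0,0],1],[[0,0,0],[0,0,0],1]])

```text
time: 4.82
eef_pos: [0.491, 0.0368, 0.0779]
ee_rot: [0.478, 0.521, 0.477, -0.521]
ft_force: [-3.7, -0.4, 16.2]
opening: 0.0
```

The force rose to 16 N at z=0.078, so the button has bottomed out. I'll lift, move to the +y side, and look.

Emit:
move_arm(targets=[[[-0.015,0,0],[0,0,0],1],[[-0.04,0,0],[0,0,0],1],[[-0.01,-0.003,-0.03],[0,0,0],1],[[0,-0.003,-0.028],[0,0,0],1],[[0,0,0],[0,0,0],1],[[0,0,0],[0,0,0],1]])

```text
time: 5.58
eef_pos: [0.4894, 0.0949, 0.1411]
ee_rot: [-0.478, -0.521, -0.478, 0.521]
ft_force: [-1.0, 0.1, -0.4]
opening: 0.0001
```

Run:
```python
from h import *
p,d=manip.capture("side"); cv2.imwrite("pics/s2.png",cv2.resize(p[180:330,230:430],None,fx=4,fy=4))
b,g,r=[p[...,i].astype(int) for i in range(3)]
m=(r>150)&(g<60)&(b<60);m[:220]=0;m[300:]=0;m[:,:310]=0;m[:,360:]=0
v,u=np.nonzero(m); W=world("side",u.astype(float),v.astype(float),d[v,u].astype(float)); print(len(u),np.median(W,0),np.percentile(W[:,2],[50,75,90]))
delta([.4905,.037,.056])
```

```text
54 [0.48953979 0.03761333 0.08050629] [0.08050629 0.08247765 0.08339142]
t 5.625 pos [0.4895 0.0946 0.1411] f [-0.06 -0.69  0.34] open -9.991376715363084e-05
shift [0.0851 0.006  0.0573] turn [-0.003  0.     0.001]
```

View pics/s2.png

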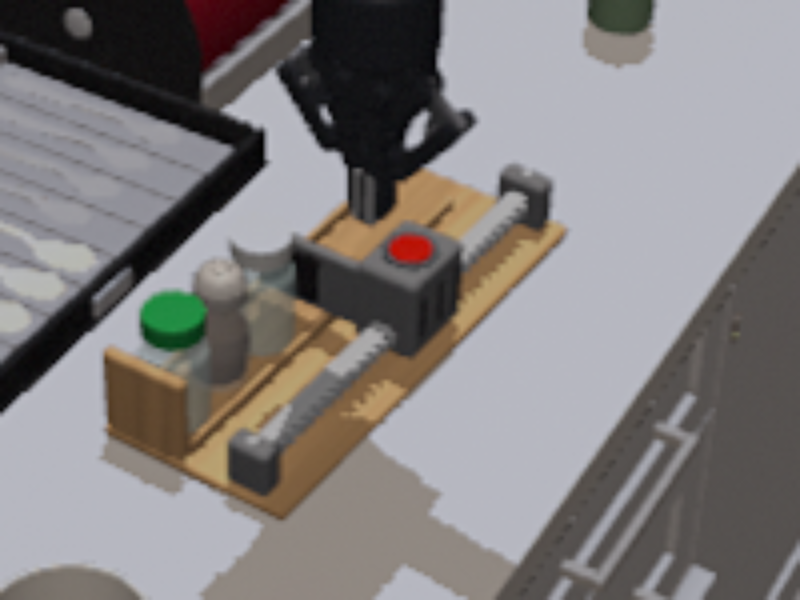

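The button is down: the red disc at (410,248) is now nearly flush, and its depth reads about 0.080 m. The jars are unmoved. I'll lower the fingers beside the push face.

Emit:
move_arm(targets=[[[0.03,0,0],[0,0,0],1],[[0.03,0,0],[0,0,0],1],[[0.02,0,0],[0,0,0],1],[[0.005,0,0],[0,0,0],1],[[0,0,0],[0,0,0],1]])

```text
time: 6.25
eef_pos: [0.4899, 0.0947, 0.0564]
ee_rot: [-0.478, -0.521, -0.478, 0.522]
ft_force: [0.1, 0.5, 0.1]
opening: -0.0003
```

Run:
```python
from h import *
p,d=manip.capture("side"); cv2.imwrite("pics/s3.png",cv2.resize(p[180:330,230:430],None,fx=4,fy=4))
delta([.4905,.037,.056])
```

```text
t 6.3 pos [0.4903 0.0948 0.0568] f [ 0.52 -0.03 -0.59] open 8.533298915658371e-05
shift [0.0009 0.0053 0.0575] turn [-0.004  0.    -0.001]
```

View pics/s3.png

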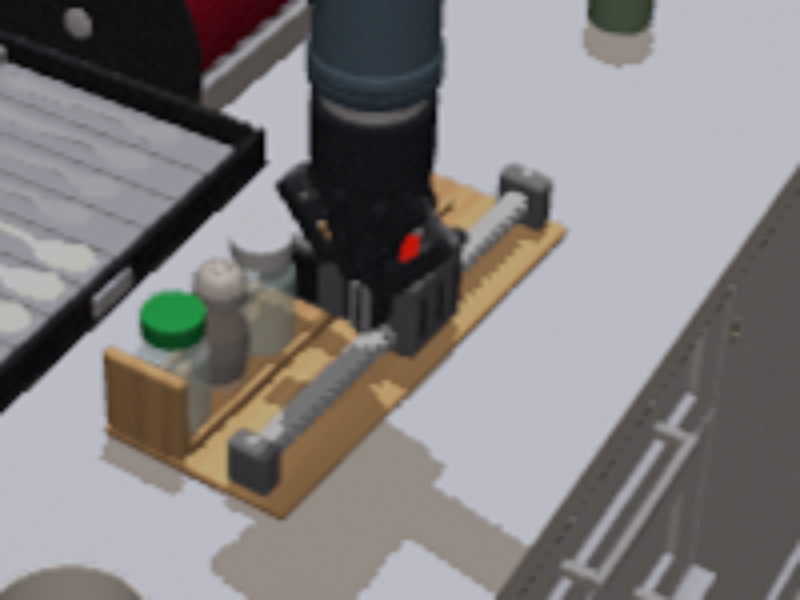

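The fingertips stand just in front of the face at (360,315), clear of the jars. I'll push toward tray −y.

Emit:
move_arm(targets=[[[0,0,0.008],[0,0,0],1],[[0,0,0.006],[0,0,0],1],[[0,0,0.006],[0,0,0],1],[[0,0,0.01],[0,0,0],1],[[0,0,0.01],[0,0,0],1],[[0,0,0.01],[0,0,0],1]])

```text
time: 7.05
eef_pos: [0.4857, 0.0447, 0.0565]
ee_rot: [0.478, 0.522, 0.478, -0.521]
ft_force: [1.4, 2.8, 1.7]
opening: -0.0001
```

Emit:
move_arm(targets=[[[0,0,0.01],[0,0,0],1],[[0,0,0.01],[0,0,0],1],[[0,0,0.01],[0,0,0],1],[[0,0,0.01],[0,0,0],1],[[0,0,0.01],[0,0,0],1],[[0,0,0.005],[0,0,0],1],[[0,0,0.003],[0,0,0],1],[[0,0,0.003],[0,0,0],1]])

```text
time: 8.05
eef_pos: [0.4799, -0.0154, 0.0562]
ee_rot: [-0.478, -0.521, -0.478, 0.521]
ft_force: [1.4, 2.5, 0.4]
opening: -0.0002
```

Emit:
move_arm(targets=[[[0,0,0.002],[0,0,0],1],[[0,0,0.002],[0,0,0],1],[[0,0,0],[0,0,0],1]])

```text
time: 8.43
eef_pos: [0.4795, -0.0195, 0.0562]
ee_rot: [-0.478, -0.521, -0.478, 0.521]
ft_force: [-0.3, 0.9, -0.2]
opening: -0.0001
```

Emit:
move_arm(targets=[[[0,0,0.002],[0,0,0],1],[[0,0,0.002],[0,0,0],1],[[0,0,0],[0,0,0],1]])

```text
time: 8.8
eef_pos: [0.4794, -0.0202, 0.0563]
ee_rot: [0.476, 0.523, 0.479, -0.52]
ft_force: [3.8, 16.9, 2.1]
opening: -0.0001
```

The stop met firm resistance (17 N) after about 100 mm of slide. I'll back off, lift away and check.

Emit:
move_arm(targets=[[[0,0,-0.008],[0,0,0],1],[[0,0,-0.008],[0,0,0],1],[[-0.03,0,0],[0,0,0],1],[[-0.05,0,0],[0,0,0],1],[[-0.05,0,0],[0,0,0],1],[[-0.04,-0.03,-0.03],[0,0,0],1],[[0,-0.05,-0.03],[0,0,0],1],[[0,-0.05,-0.03],[0,0,0],1]])

```text
time: 9.8
eef_pos: [0.3579, 0.0941, 0.2267]
ee_rot: [0.478, 0.522, 0.477, -0.521]
ft_force: [0.5, 0.7, -0.2]
opening: -0.0001
```

Run:
```python
from h import *
p,d=manip.capture("side"); cv2.imwrite("pics/s4.png",cv2.resize(p[180:330,230:430],None,fx=4,fy=4))
p,d=manip.capture("top"); cv2.imwrite("pics/t4.png",cv2.resize(p[195:295,235:400],None,fx=4.8,fy=4.8))
b,g,r=[p[...,i].astype(int) for i in range(3)]
m=(r>150)&(g<80)&(b<80); m[:,:235]=0;m[:,400:]=0;m[:200]=0;m[290:]=0
v,u=np.nonzero(m); 
if len(u):
    a=atz("top",u.mean(),v.mean(),.079); W=world("top",u.astype(float),v.astype(float),d[v,u].astype(float)); print(len(u),a,np.median(W,0)); print("slide",np.linalg.norm(a[:2]-[.4908,.0371]))
delta([.49,.037,.056])
```

```text
98 [ 0.4826224  -0.06228263  0.079     ] [ 0.48218879 -0.06189153  0.07957894]
slide 0.09971850871192971
t 9.9 pos [0.3541 0.0958 0.226 ] f [ 0.35 -0.34 -0.26] open 0.0002435708455538455
shift [0.1696 0.1408 0.0473] turn [ 0.    -0.     0.003]
```

View pics/s4.png

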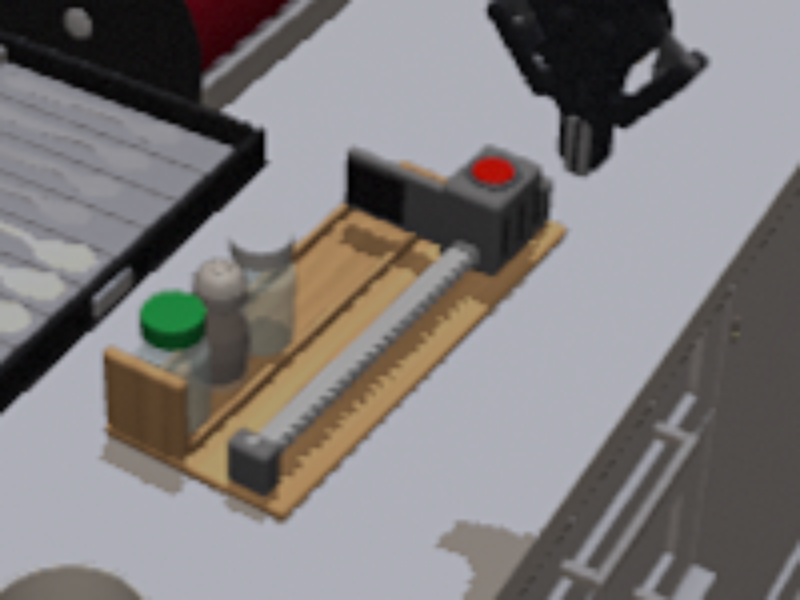

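View pics/t4.png

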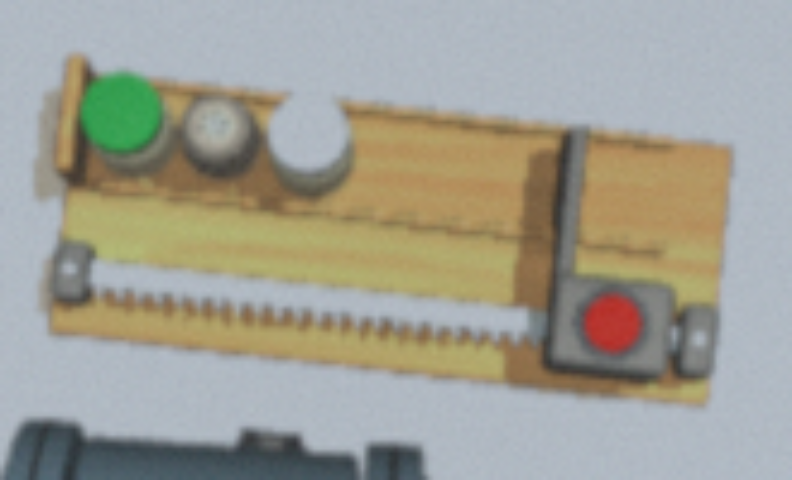

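The stop is fully back, with the carriage at (612,325) next to the end post. The button is down, at 0.0796 m against 0.079 m fully down. The jars and shaker are where they started and the arm is clear.

```bash
python3 -c "
from cell import manip
print(manip.finish_job())"
```

```text
the job is handed in; nothing more can be done
None
```

The job is done and handed in at about 10 s. With the fingers shut I pressed the red button until it bottomed out at 16 N. I then pushed the grey stop back along its bar until it met the end stop at 17 N, and moved the arm clear.

- **Stop:** the top camera measured 99.7 mm of slide, against 100 mm for fully back.
- **Button:** its top measured 79.6 mm above the worktop, against 79 mm for fully down. It stayed down after the push. An earlier side-view reading gave 80.5 mm, which is within camera error.
- **Jars and pepper shaker:** they stand where they were in the before and after pictures.
- **Mug and candle:** the arm kept well away from both, but I took no final measurement of either.
- **One disagreement:** in the tray fit, the wood edges and the bar parts differed by 2–3 pixels. I went by the measured button and bar position instead.

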